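# Open the parts tote and hold its sprung gate wide

## Robot

A 6-joint arm with a two-finger parallel gripper is mounted at the origin on a cart in front of the work surface, level with it; the furniture and walls round the work are solid. World frame = base frame: x ahead of the robot, y to its left, z up, the work surface at z = 0. Lengths are in mm, angles in rad, forces in N, time in s.
With the tool pointing down it reaches from about 300 to 875 mm from the base axis. Payload 4.2 kg.
Tool frame: the origin (TCP) lies midway between the tips of the shut fingers; the grasp point (between the pads) lies 19 mm behind it; z points along the fingers, x is the direction in which the jaws open and shut, and the axes are right-handed (so a half turn about z gives the same grasp; the last joint's range is limited). The gripper opens to 85 mm and grips with 20 to 120 N. Pads are 22 mm wide; open, the fingers measure 114 mm over their backs; the gripper's body (76 mm by 85 mm) begins 54 mm behind the grasp point. The pads swing forward as they close: fully open they stand 13 mm farther back than shut.
Start: joints at [-1.191, 0.32, 1.565, -0, 1.257, -0.02], TCP at [223.814, -529.669, 231.338] pointing down, gripper open.
Joint ranges: [-3.11, 3.11], [-0.84, 2.01], [0.21, 2.61], [-1.34, 4.49], [0.05, 2.63], [-2.56, 2.56]. Speed limits (rad/s): [2.57, 2.57, 3.14, 3.14, 3.14, 3.14].

## Interface

Orientations are given as a unit quaternion [w, x, y, z].
In Python, from plant import r, set_gripper, planner, viewer, ticket, get_t, get_qpos, get_joint_velocities, get_effort, get_position, get_tcp_rot, get_wrist_force, get_moment, get_width gives the robot as it stands. The module is installed in compiled form; this text tells all that it offers. Calls block until the motion is done:
- r.goto(position, orientation): joint-space move of the TCP to a pose.
- r.move_linear(position, vel=150, attitude=None, force_limit=None): straight line of the TCP; attitude=None keeps the orientation; vel is the mean speed in mm/s. With force_limit (N) it stops when the force on the tool has changed by that much, and returns True; else False.
- r.goto_joints(angles): joint-space move.
- set_gripper(opening, grasp_force=None): finger opening in mm; grasp_force is the grip in N (None keeps the last); returns when the fingers have stopped.
- r.pause(seconds).
- planner.solve_ik(position, orientation): joint angles nearest the present ones, or None.
- viewer.grab_frame(name): name is "side" or "top"; returns a dict with "image" (420x560x3 uint8, red, green, blue), "fx", "fy", "cx", "cy" (pixels), "rvec" (rotation vector, rad) and "tvec" (3), from world to camera coordinates, as OpenCV has them. Camera axes: x right, y down, z forward; pixel columns grow to the right and rows downward; lengths in mm; the calibration is good to about 2 mm. A picture is of the moment at which its call begins. There is no depth.
A pose or a line that the arm cannot do raises r.PlanningError and nothing moves.
- ticket.finish_job(): hands the job in, once; it reports no verdict.
Trained networks look in the newest picture that a camera, given by its name, has taken for a name from the list of things; names that differ only in an ending like _2 or _b are one class to them, and where a whole thing is asked for, a point or a joint stands for the part that bears it (a point fixed in the world has none). Each returns a list of dicts, best first, with "conf" (0 to 1); they miss things now and then, are a little off and sometimes report something else, mostly with a low value. They report only what shows in the picture. A call takes as long as a camera call.
- viewer.find_in(camera, thing): "extent" ([left, top, right, bottom] in pixels, round what is visible of it).
- viewer.outline_of(camera, thing): "region" (420x560 bool, what is visible of it) and "extent" ([left, top, right, bottom] in pixels, round what is visible of it).
- viewer.landmark_of(camera, thing): "xy" ([column, row] in pixels: a listed point, or the origin of a listed thing).
Readings, each from a call of its own:
- get_t(): time.
- get_qpos(): joint angles.
- get_joint_velocities(): joint speeds.
- get_effort(): joint torques, N m.
- get_position(): TCP position.
- get_tcp_rot(): TCP orientation.
- get_wrist_force(): force on the tool from outside, world axes, zero at the start.
- get_moment(): the same for the moment, N m.
- get_width(): finger opening in mm.
Only numpy, scipy, OpenCV 4.12 (cv2) and the standard library are available. Lean on these libraries where they do the work, as an engineer would, in place of code of your own. Each camera call takes 0.05 s, during which the arm holds its last target.

## Task

I need to get at the jar in the little plywood tote. Squeeze its two catches in order, each one fully together: first the catch at the handle end of the gate, then the one at the hinge end. Then swing the gate out by its upright handle, past the click of its detent, until it stands about square to the front of the tote, and finish while still holding it there by the handle (it is sprung and shuts if you let go), without disturbing the jar and reel inside or the loose things around.

Things in the scene. Friction and masses are not known exactly. Their poses are not given: they have to be found in the camera images.
- tote: Plywood tote fixed to the desk, 170 mm deep (x), 180 wide (y); origin: centre of its underside, on the desk. Its own -x is the front (towards the robot), +y the handle end, -y the hinge end. In front a barred metal gate; over it a dark steel header beam, 30 mm deep, top 124 mm above the desk, that carries the two catches. A detent block, 20 mm high, sticks out beside the foot of the hinge.
- handle_catch (a point): Middle of the first catch, at the handle end (tote frame -71, +42, 136 mm; axes as the tote's). Two grey tabs, 18 x 10 x 24 mm (x, y, z), 124 to 148 mm above the desk, with a fixed block 13 mm wide, 18 high between them. Over the tabs' outer faces the catch is 52 mm wide along y; fully squeezed 36. Each tab slides in y against about 4 N of friction and stays where it is put.
- hinge_catch (a point): Middle of the second catch, at the hinge end (tote frame: -71, -42, 136 mm), the same in every way as the first; their middles are 84 mm apart.
- handle_catch_l (a joint): Travel of the first catch's +y tab towards the catch's middle, m: about 0 (to 0.0015) as found, 0.008 fully squeezed; below about 0.005 it blocks the gate.
- handle_catch_r (a joint): The same for the first catch's -y tab (it moves to +y).
- hinge_catch_l (a joint): The same for the second catch's +y tab.
- hinge_catch_r (a joint): The same for the second catch's -y tab.
- gate (a joint): Gate hinge, vertical axis, rad: 0 shut, grows as the gate swings out to the front (counter-clockwise from above), stop at 1.9. Gate 154 mm long, 110 mm high. A spring closes it: about 0.13 N m when shut, 0.5 N m at 1.6 rad. A detent adds up to about 0.3 N m of resistance from 0.5 to 0.85 rad and helps from 0.85 to 1.2.
- gate_hinge (a point): Point on the gate's hinge axis, 60 mm above the desk (tote frame: -80, -78, 60 mm).
- green_jar_mid (a point): Centre of the glass jar with a screw lid, 70 mm thick, 90 mm high, loose inside the tote; leave it.
- solder_reel_mid (a point): Centre of the solder reel, 86 x 62 x 35 mm, loose inside the tote; leave it.
- orange_mug_mid (a point): Centre of a mug, 69 x 90 x 68 mm, loose on the desk; leave it.
- screwdriver_mid (a point): Centre of a screwdriver, 160 mm long, loose on the desk; leave it.
- pliers_mid (a point): Centre of pliers, 102 mm long, lying loose on the desk; leave them.
- handle (a point): Upright round black handle of the gate, 16 mm thick, 54 to 124 mm above the desk, top end free, on two short brackets 57 to 84 mm above the desk. This point: middle of the bar, 89 mm above the desk. Turns with the gate; with the gate shut its axes are as the tote's. It stands 45 mm in front of the gate's plane and 118 mm from the hinge along the gate (126 mm from the hinge axis).

How it is judged (in metres and radians):
On the way, in this order (a step that is already met when the one before it is completed fails the run):
1. the catch at the handle end is squeezed together (value of joint each of handle_catch_l, handle_catch_r above 0.005 m), for 0.1 s.
2. then the catch at the hinge end is squeezed together (value of joint each of hinge_catch_l, hinge_catch_r above 0.005 m), for 0.1 s.
3. the gate is past its detent (value of joint gate above 1.1 rad), for 0.1 s.
At the end, for the whole second after the job is handed in: The gate is open by at least 1.38 rad (79 degrees, about square) and still (under 0.15 rad/s), the fingers hold its handle with more than 1 N, and the jar and reel (within 15 mm) and the mug, screwdriver and pliers (within 20 mm) are where they were (value of joint gate above 1.38 rad and velocity of joint gate between -0.15 and 0.15 rad/s and contact force between the fingers and gate_handle above 1 N and distance of each of green_jar_mid, solder_reel_mid from where it was at the start of the episode below 0.015 m and distance of each of orange_mug_mid, screwdriver_mid, pliers_mid from where it was at the start of the episode below 0.02 m); the arm keeps its last pose, push and grip.
It fails at once if the hinge-end catch is squeezed before the handle-end one (value of joint any of hinge_catch_l, hinge_catch_r above 0.0045 m and value of joint any of handle_catch_l, handle_catch_r below 0.0045 m).
It fails at once if the jar or the reel in the tote, or a loose thing on the desk, is knocked about (distance of any of green_jar_mid, solder_reel_mid from where it was at the start of the episode above 0.03 m or distance of any of orange_mug_mid, screwdriver_mid, pliers_mid from where it was at the start of the episode above 0.04 m).
It also fails if it takes over 50 s, if anything falls off the work surface, if the arm or the gripper's body presses on something with over 40 N, if the wrist force passes 120 N, or if a joint passes its speed limit or range.

## Working session

There is one attempt and no reset: what is moved stays moved. The work goes in short steps, each a Python script; the robot and the scene stay as the last script left them, time stands still between calls to the robot, and variables do not carry over. Pictures are saved under pics/ and viewed, and the job is handed in when it is done.

```bash
mkdir -p pics; cat > h.py <<'E'
import numpy as np, cv2
from plant import *
def P(c):
    K=np.array([[c['fx'],0,c['cx']],[0,c['fy'],c['cy']],[0,0,1.]]);R=cv2.Rodrigues(np.array(c['rvec'],float))[0]
    return K,R,np.array(c['tvec'],float).reshape(3)
def proj(c,X):
    K,R,t=P(c);p=(K@(R@np.atleast_2d(X).T+t[:,None])).T;return p[:,:2]/p[:,2:]
def onz(c,xy,z):
    K,R,t=P(c);d=R.T@np.linalg.solve(K,[xy[0],xy[1],1.]);o=-R.T@t;return o+d*(z-o[2])/d[2]
def save(c,n,box=None,s=1):
    im=c['image'][:,:,::-1]
    if box: im=im[box[1]:box[3],box[0]:box[2]]
    cv2.imwrite('pics/'+n,cv2.resize(im,None,fx=s,fy=s,interpolation=cv2.INTER_CUBIC))
E
python3 - <<'E'
from h import *
Z=dict(tote=0,handle_catch=136,hinge_catch=136,gate_hinge=60,handle=89,orange_mug_mid=34,screwdriver_mid=12,pliers_mid=8,green_jar_mid=50,solder_reel_mid=25)
for cam in('side','top'):
    c=viewer.grab_frame(cam);save(c,cam+'0.png')
    print(cam,c['fx'],'campos',(-P(c)[1].T@P(c)[2]).round())
    for n,z in Z.items():
        for d in viewer.landmark_of(cam,n)[:2]:
            print(n,round(d['conf'],2),np.round(d['xy'],1),onz(c,d['xy'],z).round(1))
print(get_t(),get_tcp_rot())
E
```

```text
side 383.2014008701101 campos [ 488. -582.  799.]
tote 0.64 [260.5 187.7] [592.7 363.    0. ]
handle_catch 0.92 [242.8 147.2] [547.3 400.9 136. ]
hinge_catch 0.89 [233.9 162.2] [514.1 328.7 136. ]
gate_hinge 0.58 [224.6 188.3] [478.8 306.9  60. ]
handle 0.66 [227.5 156.7] [498.5 425.6  89. ]
orange_mug_mid 0.63 [329.1 234.8] [745.6  95.4  34. ]
screwdriver_mid 0.85 [243.8 307. ] [494.1 -76.   12. ]
pliers_mid 0.76 [363.4 297.3] [782.  -94.7   8. ]
green_jar_mid 0.73 [365.1 300.1] [ 767.8 -128.4   50. ]
green_jar_mid 0.68 [274.  170.9] [639.8 379.3  50. ]
solder_reel_mid 0.63 [330.5 237.5] [749.7  93.   25. ]
top 486.4938354255421 campos [ 412.  186. 1350.]
tote 0.59 [213.4 218.3] [601.8 348.2   0. ]
handle_catch 0.83 [183.1 234.7] [541.4 406.9 136. ]
hinge_catch 0.63 [214.3 246.2] [512.4 328.4 136. ]
gate_hinge 0.83 [230.1 255.4] [494.4 295.2  60. ]
handle 0.49 [180.8 250.8] [504.7 420.2  89. ]
orange_mug_mid 0.88 [307.7 165.6] [744.3  84.5  34. ]
pliers_mid 0.51 [375.7 156. ] [ 778.6 -111.8    8. ]
solder_reel_mid 0.68 [231.4 211. ] [618.4 296.   25. ]
solder_reel_mid 0.6 [178.4 250.7] [509.7 438.6  25. ]
1.1 [ 3.14286242e-05  8.33439039e-01 -5.52611404e-01  5.91739452e-05]
```

View pics/side0.png

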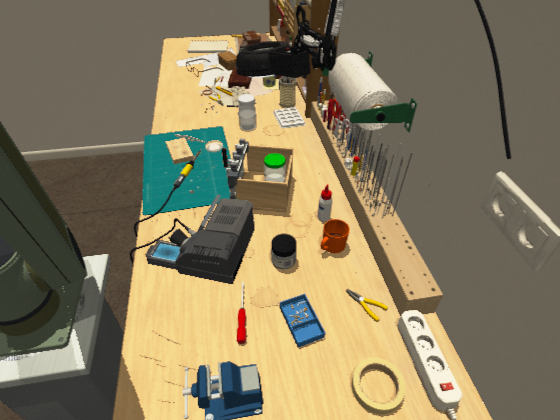

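View pics/top0.png

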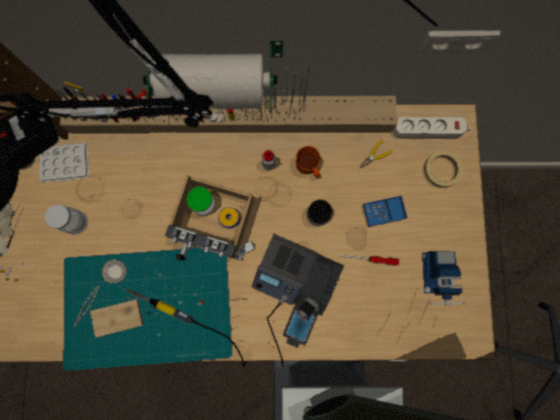

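```bash
python3 - <<'E'
from h import *
from scipy.optimize import least_squares
pts=dict(tote=[0,0,0],handle_catch=[-71,42,136],hinge_catch=[-71,-42,136],gate_hinge=[-80,-78,60],handle=[-125,40,89])
obs=[]
for cam in('side','top'):
  for k in range(3):
    c=viewer.grab_frame(cam)
    for n in pts:
        d=viewer.landmark_of(cam,n)
        if d: obs.append((c,n,np.array(d[0]['xy']),d[0]['conf']))
    if k==0:
        save(c,cam+'z.png',(140,80,380,260) if cam=='side' else (110,130,300,300),3.3 if cam=='side' else 3.5)
def W(p,v):
    cs,s=np.cos(p[2]),np.sin(p[2]);return np.array([p[0]+cs*v[0]-s*v[1],p[1]+s*v[0]+cs*v[1],v[2]])
def res(p): return np.concatenate([(proj(c,W(p,pts[n]))[0]-xy) for c,n,xy,_ in obs])
s=least_squares(res,[600,340,-.35],loss='soft_l1',x_scale=[10,10,.1]);print(s.x)
for (c,n,xy,cf),e in zip(obs,res(s.x).reshape(-1,2)): print(n,round(cf,2),xy.round(1),e.round(1))
for n in pts: print(n,W(s.x,pts[n]).round(1))
E
```

```text
[ 5.95924588e+02  3.43333252e+02 -3.52995018e-01]
tote 0.82 [258.2 189.1] [4.1 2.4]
handle_catch 0.77 [240.7 148.4] [ 0.8 -2.3]
hinge_catch 0.64 [234.3 161.4] [-0.2  0.8]
gate_hinge 0.72 [228.7 187.8] [1.2 1.9]
handle 0.67 [224.8 156.1] [0.8 1.1]
tote 0.69 [258.  189.8] [4.3 1.7]
handle_catch 0.67 [241.3 142.7] [0.2 3.4]
hinge_catch 0.93 [233.9 160.1] [0.2 2.1]
gate_hinge 0.73 [228.  190.7] [ 1.9 -1. ]
tote 0.61 [259.8 189.3] [2.5 2.2]
handle_catch 0.94 [238.9 146.4] [ 2.6 -0.3]
hinge_catch 0.8 [233.5 158.7] [0.6 3.5]
gate_hinge 0.8 [226.  185.6] [3.9 4.1]
handle 0.7 [226.5 153.6] [-0.9  3.6]
tote 0.93 [213.9 218.1] [1.2 2.3]
handle_catch 0.79 [184.1 232. ] [-1.1  1.7]
hinge_catch 0.78 [214.2 246.1] [ 0.1 -0.8]
gate_hinge 0.72 [230.3 256.7] [-1.2 -1.1]
handle 0.69 [179.4 253.2] [-0.3  2.4]
tote 0.7 [211.  218.5] [4.1 1.9]
handle_catch 0.75 [183.8 235. ] [-0.8 -1.3]
hinge_catch 0.55 [214.8 246.5] [-0.5 -1.2]
gate_hinge 0.57 [229.5 254.9] [-0.4  0.7]
handle 0.44 [178.7 250.7] [0.4 4.9]
tote 0.97 [214.9 218.9] [0.2 1.5]
handle_catch 0.79 [186.5 233.8] [-3.5 -0.1]
hinge_catch 0.66 [372.2 157.4] [-157.9   87.9]
gate_hinge 0.72 [230.1 210.2] [-1.  45.4]
handle 0.72 [372.2 154.9] [-193.1  100.7]
tote [595.9 343.3   0. ]
handle_catch [543.8 407.3 136. ]
hinge_catch [514.8 328.5 136. ]
gate_hinge [493.9 297.8  60. ]
handle [492.5 424.1  89. ]
```

View zooms.

View pics/sidez.png

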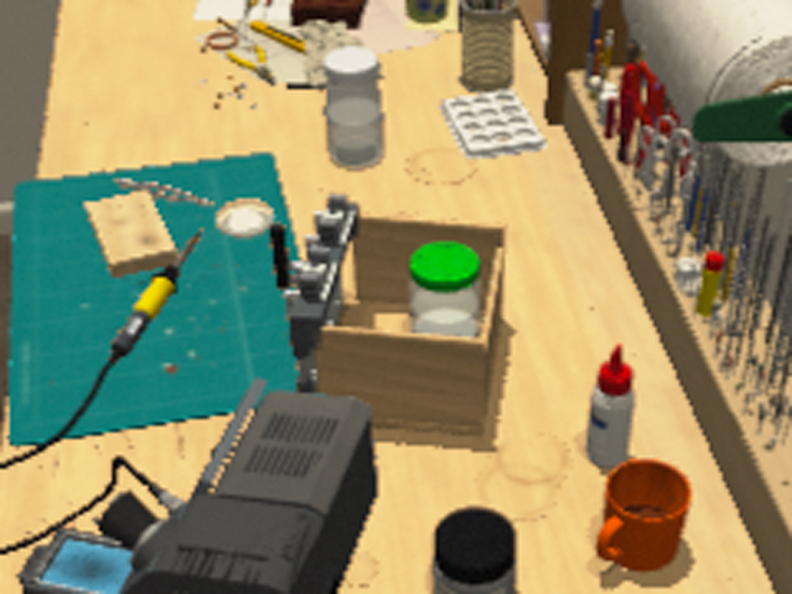

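View pics/topz.png

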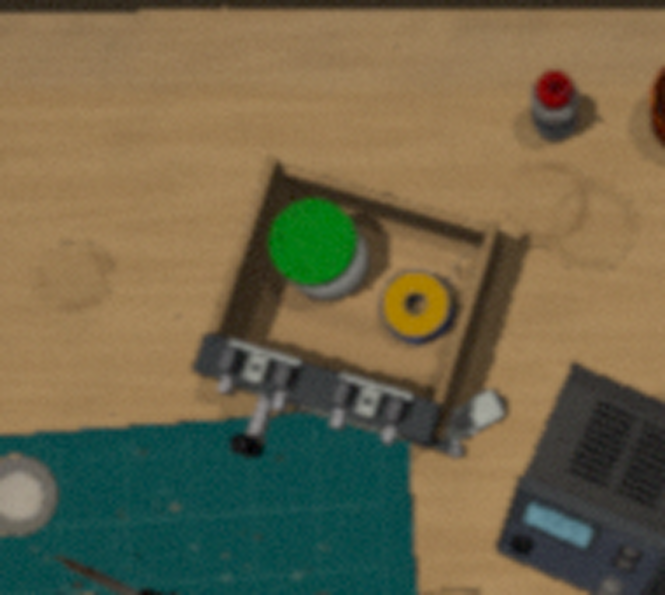

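```bash
cat >> h.py <<'E'
def W(p,v):
    v=np.atleast_2d(v);cs,s=np.cos(p[2]),np.sin(p[2]);return np.stack([p[0]+cs*v[:,0]-s*v[:,1],p[1]+s*v[:,0]+cs*v[:,1],v[:,2]],1)
def box(x,y,z):
    C=np.array([[x[i],y[j],z[k]] for i in(0,1) for j in(0,1) for k in(0,1)],float)
    return [(C[a],C[b]) for a in range(8) for b in range(a) if bin(a^b).count('1')==1]
def wire():
    L=box((-85,85),(-90,90),(0,0))+box((-86,-56),(-90,90),(124,124))
    for m in(42,-42):
        for y in((m+16,m+26),(m-26,m-16),(m-6.5,m+6.5)): L+=box((-80,-62),y,(124,148 if y[1]-y[0]<11 else 142))
    L+=box((-133,-117),(32,48),(54,124))
    return L
def overlay(c,p,n,b,s):
    im=cv2.resize(c['image'][b[1]:b[3],b[0]:b[2],::-1],None,fx=s,fy=s,interpolation=cv2.INTER_CUBIC)
    for A,B in wire():
        q=(proj(c,W(p,[A,B]))+.5-[b[0],b[1]])*s
        cv2.line(im,tuple(int(v) for v in q[0]),tuple(int(v) for v in q[1]),(0,255,255),1,cv2.LINE_AA)
    cv2.imwrite('pics/'+n,im)
E
python3 - <<'E'
from h import *
from scipy.optimize import least_squares
ct=viewer.grab_frame('top');cs=viewer.grab_frame('side')
O=[(ct,[-125,40,124],[180.9,256.6]),(ct,[-71,42,142],[182.9,234.3]),(ct,[-71,-42,142],[215.1,244.3]),(cs,[-125,40,124],[224.2,149.7]),(cs,[85,-90,0],[290,215.8])]
f=lambda p:np.concatenate([proj(c,W(p,v))[0]-np.array(u) for c,v,u in O])
s=least_squares(f,[596,343,-.33],x_scale=[10,10,.1]);print(s.x,f(s.x).reshape(-1,2).round(1))
overlay(ct,s.x,'ot.png',(150,170,260,280),6);overlay(cs,s.x,'os.png',(210,120,310,225),5.7)
E
```

```text
[ 5.99192499e+02  3.43125216e+02 -2.73058186e-01] [[-0.9 -0.8]
 [ 1.5 -0.1]
 [ 1.6 -1.1]
 [-0.3 -0.1]
 [-2.6 -3. ]]
```

View pics/ot.png

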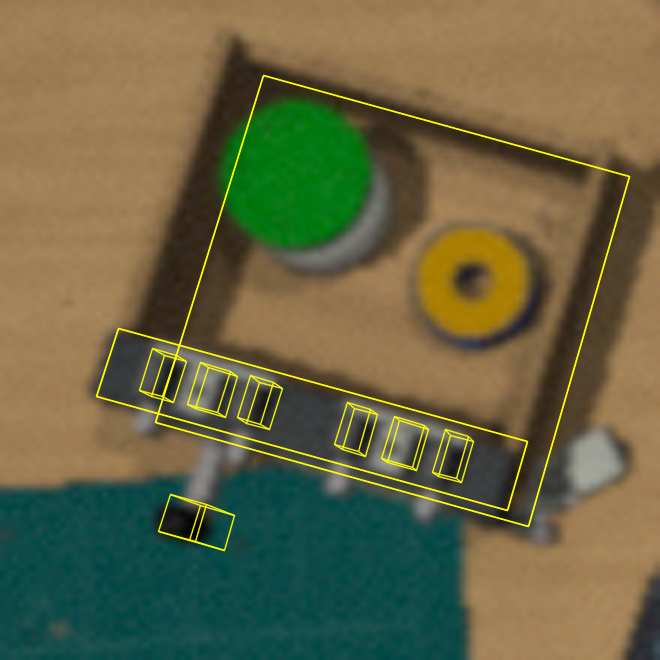

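View pics/os.png

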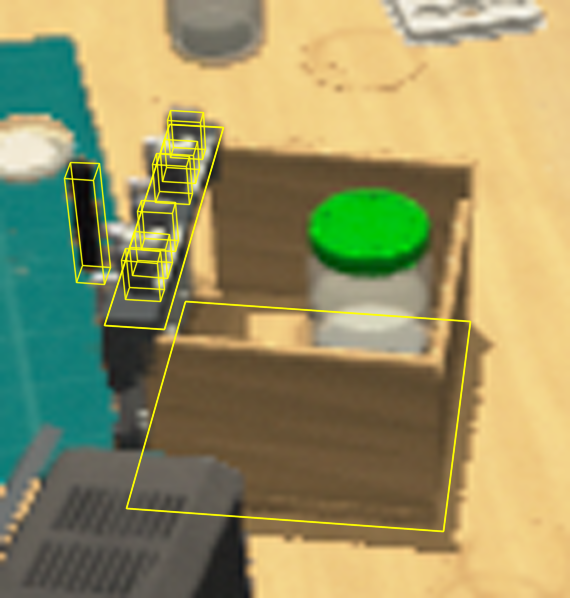

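```bash
python3 - <<'E'
from h import *
for cam,b,s in(('top',(160,215,250,270),8.8),('side',(215,130,275,200),8)):
    ims=[];
    for k in range(8): c=viewer.grab_frame(cam);ims.append(c['image'].astype(float))
    m=np.mean(ims,0);np.savez('avg_'+cam,image=m.astype(np.uint8),**{k:np.array(c[k]) for k in('fx','fy','cx','cy','rvec','tvec')})
    im=np.clip(m[b[1]:b[3],b[0]:b[2],::-1]*1.4,0,255).astype(np.uint8)
    im=cv2.resize(im,None,fx=s,fy=s,interpolation=cv2.INTER_CUBIC)
    for x in range(b[0],b[2],10):
        cv2.line(im,(int((x-b[0])*s),0),(int((x-b[0])*s),6),(0,0,255),1);cv2.putText(im,str(x),(int((x-b[0])*s),18),0,.35,(0,0,255))
    for y in range(b[1],b[3],10):
        cv2.putText(im,str(y),(0,int((y-b[1])*s)+4),0,.35,(0,0,255))
    cv2.imwrite('pics/avg_%s.png'%cam,im)
print(get_t())
E
```

```text
3.8
```

View pics/avg_top.png

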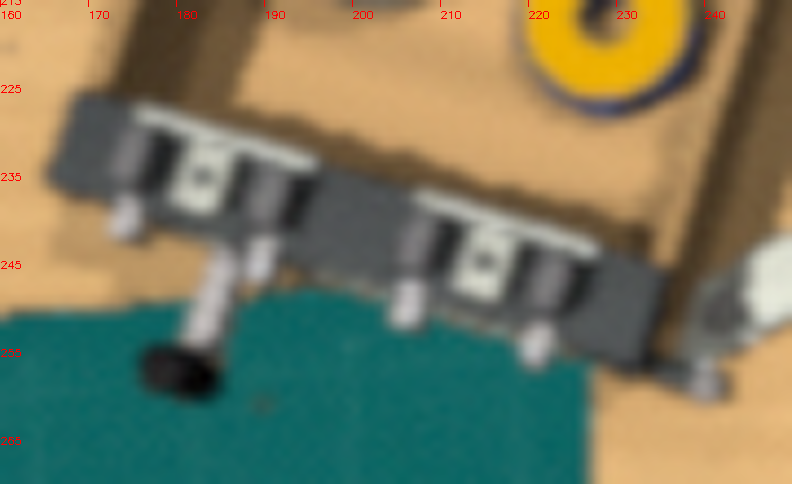

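View pics/avg_side.png

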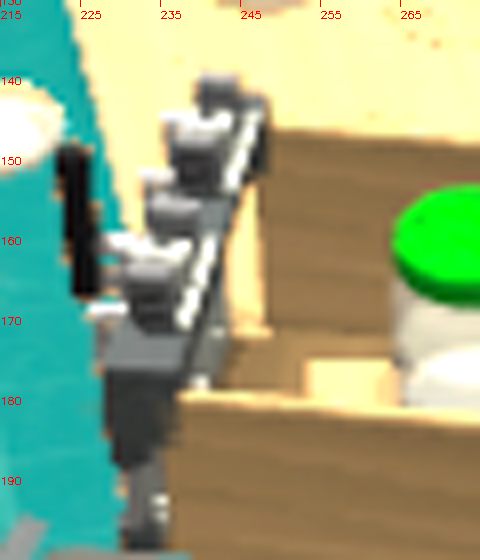

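```bash
python3 - <<'E'
from h import *
from scipy.optimize import least_squares
C={k:dict(np.load('avg_%s.npz'%k)) for k in('top','side')}
T=lambda x,y:[x/8.8+160-.5,y/8.8+215-.5]
S=lambda x,y:[x/8+215-.5,y/8+130-.5]
O=[('top',[-56,90,124],T(75,92)),('top',[-86,90,124],T(47,185)),('top',[-86,-90,124],T(640,370)),('top',[-56,-90,124],T(668,262)),
('top',[-71,42,142],T(200,175)),('top',[-71,-42,142],T(483,260)),('top',[-125,40,124],T(172,368)),
('top',[-71,63,148],T(133,148)),('top',[-71,21,148],T(268,192)),('top',[-71,-21,148],T(416,230)),('top',[-71,-63,148],T(550,272)),
('side',[-125,40,124],S(75,152)),('side',[-125,40,54],S(86,295)),('side',[-86,-90,124],S(105,363)),('side',[-56,-90,124],S(185,370)),
('side',[-71,63,148],S(218,88)),('side',[-71,21,148],S(195,140)),('side',[-71,-21,148],S(172,205)),('side',[-71,-63,148],S(148,262))]
f=lambda p,O=O:np.concatenate([proj(C[c],W(p,v))[0]-np.array(u) for c,v,u in O])
for sel in(O,[o for o in O if o[0]=='top'],[o for o in O if o[0]=='side']):
    s=least_squares(f,[596,343,-.3],x_scale=[10,10,.1],args=(sel,),loss='soft_l1');print(s.x)
    if sel is O: p=s.x
for o,e in zip(O,f(p).reshape(-1,2)): print(o[0],o[1],e.round(1))
for v in([-71,42,136],[-71,-42,136],[-80,-78,60],[-125,40,89]): print(W(p,v)[0].round(1))
np.save('p.npy',p)
overlay(C['top'],p,'ot2.png',(160,190,250,270),8);overlay(C['side'],p,'os2.png',(215,130,305,225),6)
E
```

```text
[ 5.97705959e+02  3.46693951e+02 -2.86635646e-01]
[ 5.97654685e+02  3.46356176e+02 -2.88013820e-01]
[ 5.97830046e+02  3.48592843e+02 -2.81813175e-01]
top [-56, 90, 124] [-0.3 -0.7]
top [-86, 90, 124] [-0.9  0. ]
top [-86, -90, 124] [-0.1 -1. ]
top [-56, -90, 124] [ 0.2 -0.2]
top [-71, 42, 142] [0.4 0. ]
top [-71, -42, 142] [ 0.4 -0.2]
top [-125, 40, 124] [-1.1 -0.3]
top [-71, 63, 148] [-0.5  0.5]
top [-71, 21, 148] [0.3 0.2]
top [-71, -21, 148] [-0.3  0.6]
top [-71, -63, 148] [0.7 0.6]
side [-125, 40, 124] [-0.3  0.2]
side [-125, 40, 54] [0.4 0.5]
side [-86, -90, 124] [-0.7  0.7]
side [-56, -90, 124] [-0.3  0.7]
side [-71, 63, 148] [-0.  -1.3]
side [-71, 21, 148] [ 0.2 -0.2]
side [-71, -21, 148] [ 0.3 -0.2]
side [-71, -63, 148] [0.4 1.2]
[541.5 407.1 136. ]
[517.7 326.5 136. ]
[498.9 294.5  60. ]
[489.1 420.4  89. ]
```

View pics/ot2.png

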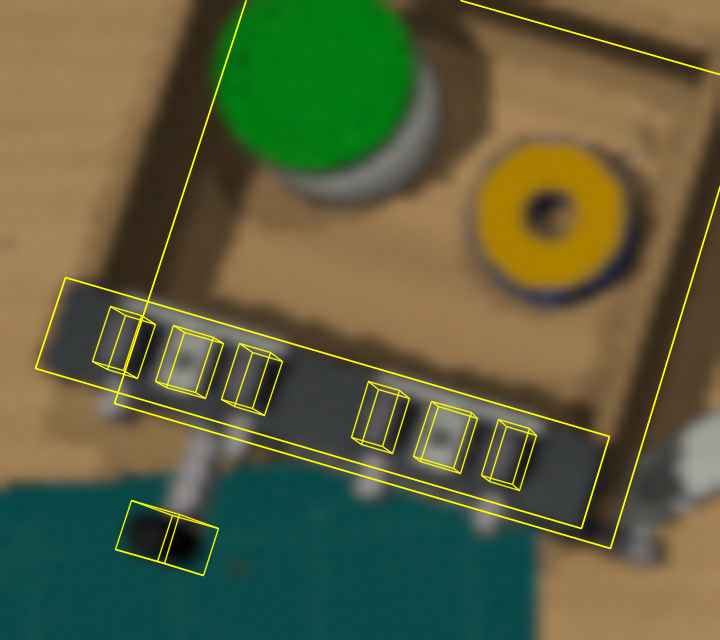

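View pics/os2.png

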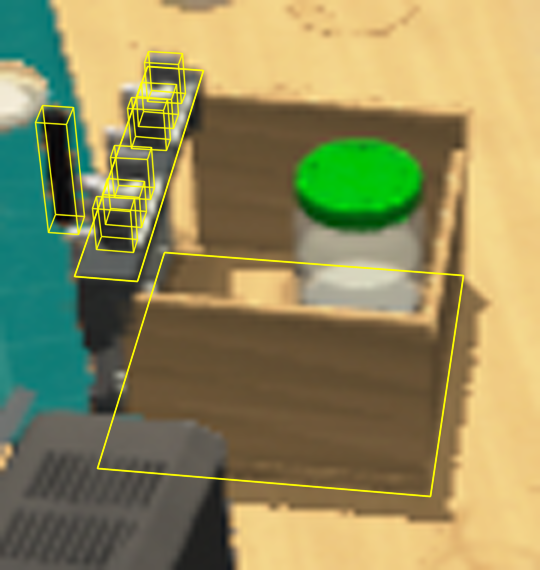

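```bash
cat >> h.py <<'E'
from scipy.spatial.transform import Rotation as Ro
def down(a):  # tool z down, tool x at world angle a
    x=np.array([np.cos(a),np.sin(a),0]);z=np.array([0,0,-1.]);R=np.stack([x,np.cross(z,x),z],1)
    q=Ro.from_matrix(R).as_quat();return [q[3],q[0],q[1],q[2]]
p=np.load('p.npy')
E
python3 - <<'E'
from h import *
a=p[2]+np.pi/2
for v in([-74,42,260],[-74,42,130],[-74,-42,130],[-125,40,88]): print(np.round(planner.solve_ik(W(p,v)[0].tolist(),down(a)),2))
h=np.array([-80,-78,0]);
for g in(.5,1,1.5):
    c,s=np.cos(g),np.sin(g);v=h+[c*-45-s*118,s*-45+c*118,88]
    print(W(p,v)[0].round(),np.round(planner.solve_ik(W(p,v)[0].tolist(),down(a+g)),2))
c=viewer.grab_frame('top')
for u in([252,285],[280,237],[342,265]): print(onz(c,u,80).round())
r.goto(W(p,[-74,42,230])[0].tolist(),down(a));print(get_t(),get_position())
set_gripper(70,20);print(get_t(),get_width(),get_wrist_force())
c=viewer.grab_frame('top');overlay(c,p,'t1.png',(130,170,270,280),5.5)
c=viewer.grab_frame('side');overlay(c,p,'s1.png',(170,60,310,225),4)
E
```

```text
[ 0.63  0.47  1.26 -0.    1.41 -0.65]
[ 0.63  0.55  1.46 -0.    1.14 -0.65]
[ 0.55  0.45  1.63 -0.    1.06 -0.74]
[ 0.69  0.54  1.59 -0.    1.01 -0.59]
[430. 400.  88.] [ 0.73  0.46  1.73 -0.    0.95 -1.05]
[388. 354.  88.] [ 0.72  0.38  1.88 -0.    0.88 -1.57]
[373. 294.  88.] [ 0.64  0.31  1.99 -0.    0.84 -2.14]
[417. 236.  80.]
[541. 164.  80.]
[467.   3.  80.]
7.3 [539.08209732 407.1852496  230.05534394]
7.6083 70.33862804556773 [0.11745661 0.90695745 0.14605903]
```

```bash
ls -t pics|head -2
```

```text
s1.png
t1.png
```

View side.

View pics/s1.png

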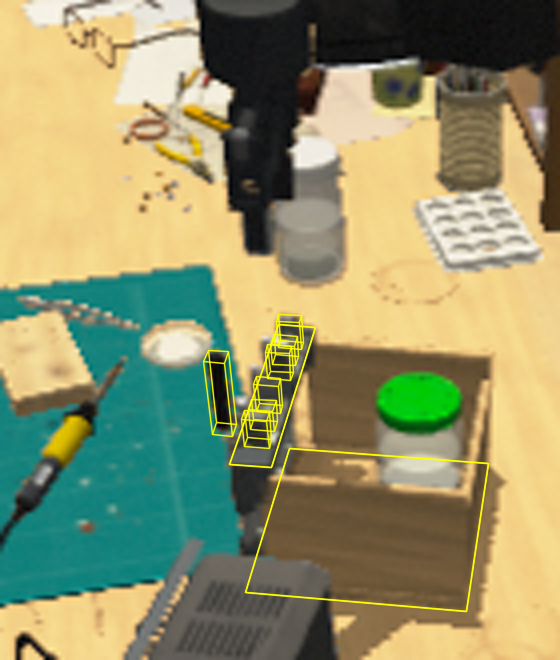

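View pics/t1.png

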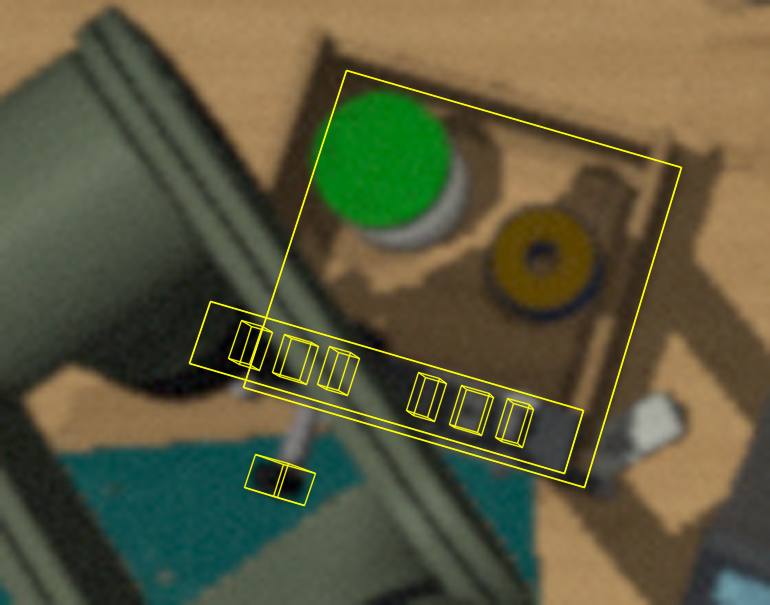

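```bash
python3 - <<'E'
from h import *
print(r.move_linear(W(p,[-74,42,155])[0].tolist(),vel=120))
print(r.move_linear(W(p,[-74,42,131])[0].tolist(),vel=40,force_limit=6),get_position(),get_wrist_force(),get_t())
c=viewer.grab_frame('side');save(c,'s2.png',(200,90,290,200),6)
E
```

```text
False
False [538.7079169  407.99665189 131.03478377] [-0.30353792 -0.83284286 -0.57933467] 9.2333
```

View pics/s2.png

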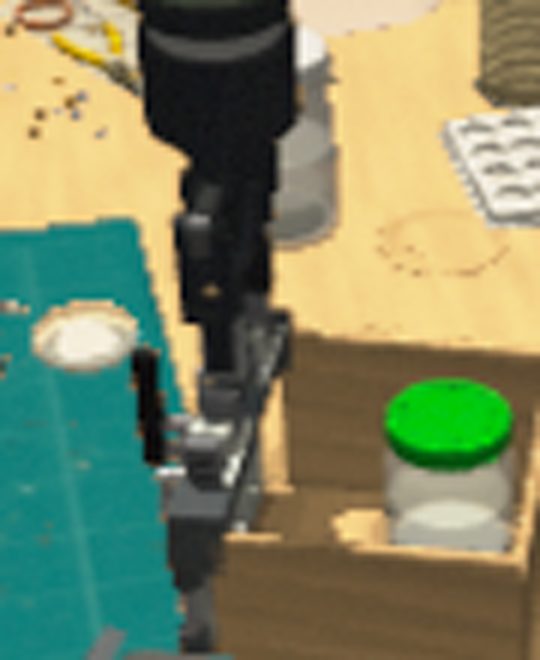

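```bash
python3 - <<'E'
from h import *
u=np.array([-np.sin(p[2]),np.cos(p[2])])
for w in(56,50,44,38,34):
    set_gripper(w,25);f=get_wrist_force();print(w,round(get_width(),2),'Fy',round(f[:2]@u,2),f.round(1),get_t())
r.pause(.2);print(get_width(),get_position())
E
```

```text
56 56.18 Fy -0.24 [ 0.  -0.3  0.5] 9.575
50 49.97 Fy -0.71 [-0.4 -0.6  2.3] 9.8083
44 43.97 Fy -0.57 [-1.4 -0.2  5.5] 10.0417
38 38.37 Fy -0.49 [-0.9 -0.2  5.3] 10.275
34 34.61 Fy -0.62 [-1.6 -0.2  8.3] 10.4917
34.604474470292125 [538.77707364 407.56335951 132.39269872]
```

```bash
python3 - <<'E'
from h import *
set_gripper(36,60);print(get_width(),get_wrist_force().round(1));r.pause(.15)
set_gripper(68,25);print(get_width(),get_wrist_force().round(1))
r.move_linear(W(p,[-74,42,165])[0].tolist(),vel=120)
r.move_linear(W(p,[-74,-42,165])[0].tolist(),vel=150)
c=viewer.grab_frame('side');save(c,'s3.png',(200,90,290,200),6)
c=viewer.grab_frame('top');save(c,'t3.png',(160,190,260,270),7.5);print(get_t())
E
```

```text
35.89544175995704 [ 0.5 -0.2  1.9]
68.00154096247536 [ 0.7  0.8 -0.7]
12.7167
```

View pics/s3.png

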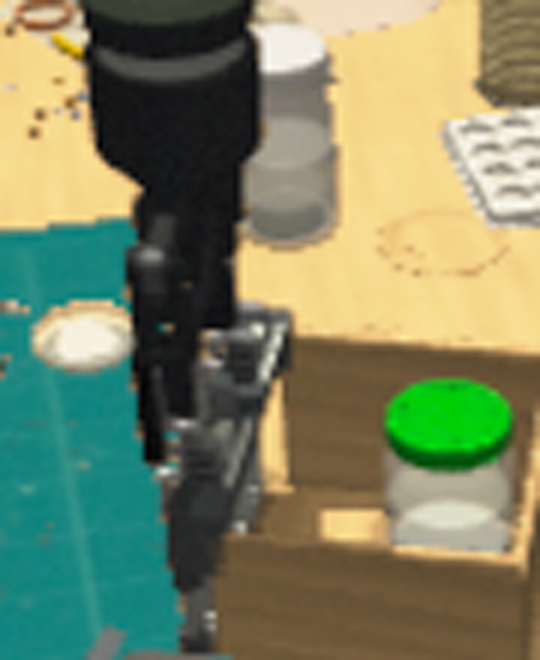

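View pics/t3.png

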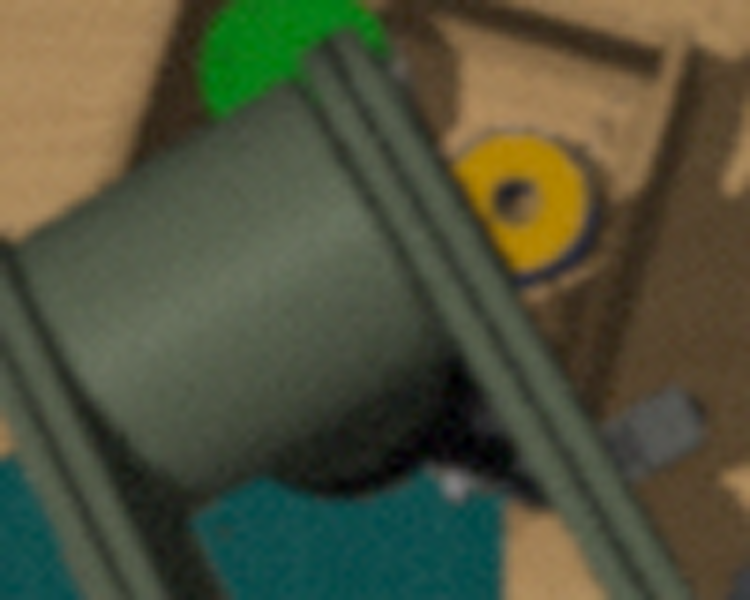

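```bash
python3 - <<'E'
from h import *
u=np.array([-np.sin(p[2]),np.cos(p[2])])
print(r.move_linear(W(p,[-74,-42,131])[0].tolist(),vel=60,force_limit=6),get_position(),get_wrist_force().round(1))
for w in(56,48,40,34):
    set_gripper(w,25);f=get_wrist_force();print(w,round(get_width(),2),'Fy',round(f[:2]@u,2),f.round(1),get_t())
set_gripper(36,60);r.pause(.15)
set_gripper(68,25)
r.move_linear(W(p,[-74,-42,175])[0].tolist(),vel=150)
r.move_linear(W(p,[-150,-20,185])[0].tolist(),vel=200)
c=viewer.grab_frame('side');save(c,'s4.png',(200,90,290,200),6)
c=viewer.grab_frame('top');save(c,'t4.png',(160,190,260,270),7.5);print(get_t())
E
```

```text
False [515.01630359 327.40912768 131.05214662] [ 0.4  0.4 -0.2]
56 55.5 Fy -0.32 [ 0.1 -0.4  0.5] 13.7083
48 47.8 Fy -0.91 [-0.9 -0.7  3.6] 13.9583
40 39.92 Fy -0.22 [-0.7 -0.   4.4] 14.2083
34 34.83 Fy -2.84 [-1.4 -2.6  7.7] 14.425
16.3
```

View pics/s4.png

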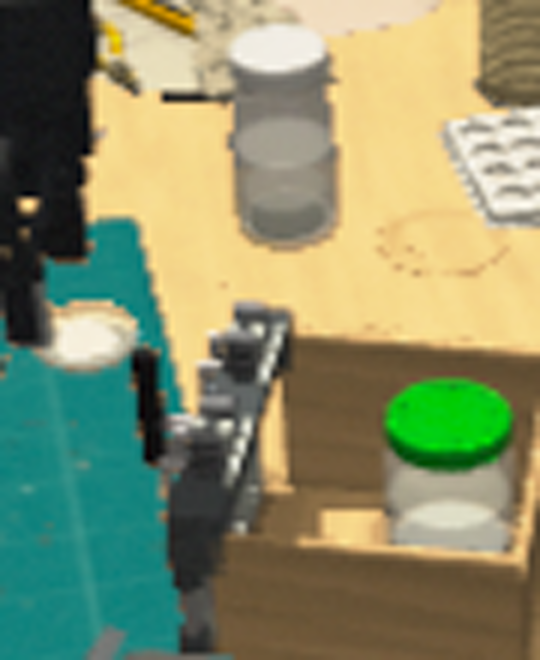

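View pics/t4.png

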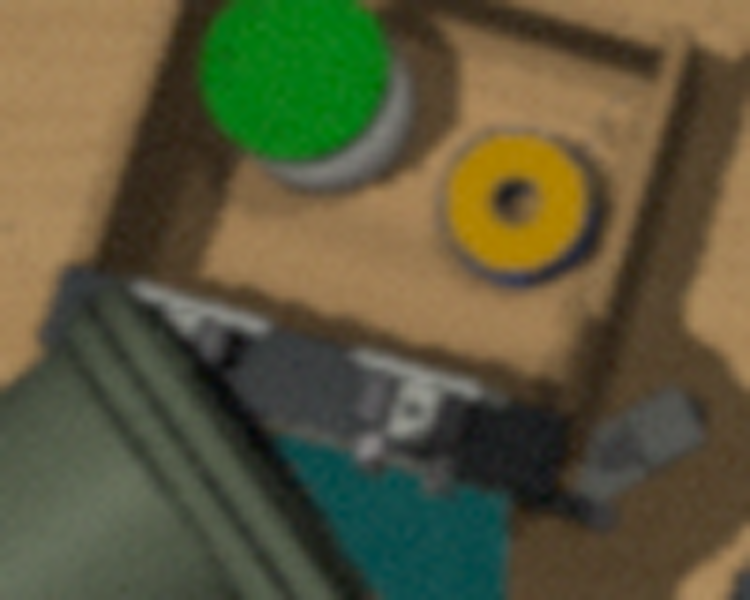

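```bash
python3 - <<'E'
from h import *
u=np.array([-np.sin(p[2]),np.cos(p[2])])
set_gripper(54,25)
r.move_linear(W(p,[-125,39,150])[0].tolist(),vel=200)
print(r.move_linear(W(p,[-125,39,92])[0].tolist(),vel=70,force_limit=6),get_position(),get_wrist_force().round(1))
set_gripper(10,25);f=get_wrist_force();print(round(get_width(),2),'Fy',round(f[:2]@u,2),f.round(1),get_position().round(1),get_t())
c=viewer.grab_frame('side');save(c,'s5.png',(190,90,280,200),6)
E
```

```text
False [489.15115421 419.73003159  92.40303219] [ 0.  -0.1  0.8]
14.95 Fy 3.27 [1.1 3.1 0.6] [489.3 420.7  92.6] 18.5083
```

View pics/s5.png

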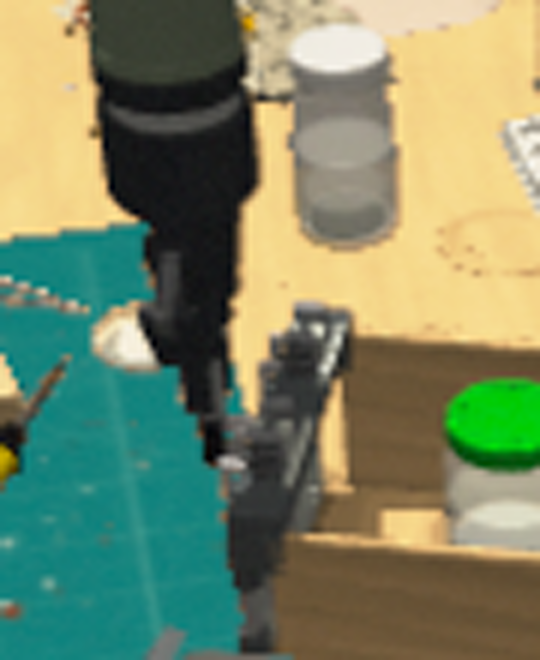

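```bash
cat > swing.py <<'E'
from h import *
a=p[2]+np.pi/2;h=np.array([-80,-78,0]);r0=np.array([-45,117.])
def pose(g):
    c,s=np.cos(g),np.sin(g);v=h+[c*r0[0]-s*r0[1],s*r0[0]+c*r0[1],92];return W(p,v)[0].tolist(),down(a+g)
def swing(gs):
    for g in gs:
        P_,q=pose(g);hit=r.move_linear(P_,vel=70,attitude=q,force_limit=40)
        f=get_wrist_force();d=get_position()-np.array(P_)
        rad=np.array(P_[:2])-W(p,h)[0][:2];rad/=np.linalg.norm(rad);tan=np.array([-rad[1],rad[0]])
        print(round(g,2),hit,'Frad %.1f Ftan %.1f Fz %.1f'%(f[:2]@rad,f[:2]@tan,f[2]),'M',get_moment().round(1),'err',d.round(1),'w',round(get_width(),1),'t',round(get_t(),2))
        if hit or get_width()<12: return False
    return True
E
python3 - <<'E'
from swing import *
set_gripper(10,60);print(get_width(),get_wrist_force())
swing([.15,.3,.45])
c=viewer.grab_frame('top');save(c,'t6.png',(140,190,260,290),6)
c=viewer.grab_frame('side');save(c,'s6.png',(170,90,290,210),5)
E
```

```text
14.701964139853565 [0.0804465  5.27112139 0.69040316]
0.15 False Frad 4.9 Ftan -1.1 Fz 1.5 M [0.9 0.  0.1] err [0.1 1.4 0.7] w 14.0 t 19.19
0.3 False Frad 5.8 Ftan -1.3 Fz 1.4 M [1.  0.2 0.1] err [-0.1  1.5  0.7] w 14.4 t 19.61
0.45 False Frad 7.0 Ftan -2.5 Fz 1.1 M [1.  0.3 0. ] err [-0.4  1.6  0.7] w 14.4 t 20.02
```

View pics/s6.png

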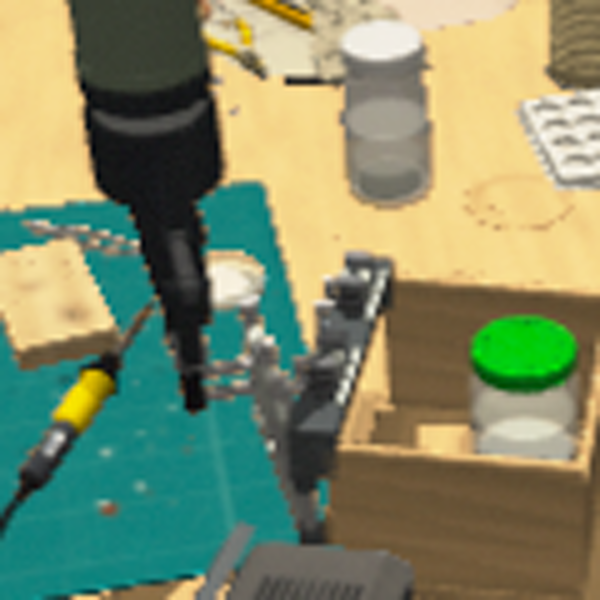

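```bash
sed -i 's/-45,117\./-45,118.3/' swing.py; python3 - <<'E'
from swing import *
swing([.6,.75,.9,1.05,1.2,1.35,1.5])
c=viewer.grab_frame('top');save(c,'t7.png',(140,190,290,310),5)
c=viewer.grab_frame('side');save(c,'s7.png',(150,90,290,230),4.2)
print(get_wrist_force(),get_t())
E
```

```text
0.6 False Frad 4.4 Ftan -2.1 Fz 1.7 M [0.7 0.2 0. ] err [0.3 0.9 0.7] w 14.3 t 20.54
0.75 False Frad 6.3 Ftan -6.1 Fz 0.9 M [ 1.1  0.1 -0.1] err [0.4 1.5 0.7] w 14.1 t 20.97
0.9 False Frad 6.1 Ftan -3.1 Fz 3.2 M [0.9 0.4 0.1] err [-0.5  0.5  0.6] w 14.1 t 21.39
1.05 False Frad 5.2 Ftan -2.0 Fz 6.7 M [0.6 0.6 0.1] err [-0.9  0.   0.6] w 14.3 t 21.82
1.2 False Frad 6.4 Ftan -3.7 Fz 5.3 M [0.9 0.6 0.1] err [-0.7  0.4  0.6] w 14.2 t 22.24
1.35 False Frad 5.5 Ftan -4.0 Fz 5.4 M [0.8 0.7 0.1] err [-0.8  0.3  0.6] w 14.0 t 22.67
1.5 False Frad 4.6 Ftan -4.8 Fz 6.3 M [0.7 0.7 0.1] err [-0.8  0.1  0.6] w 14.1 t 23.09
[-4.49522452  5.04972074  7.5587289 ] 23.1917
```

View pics/s7.png

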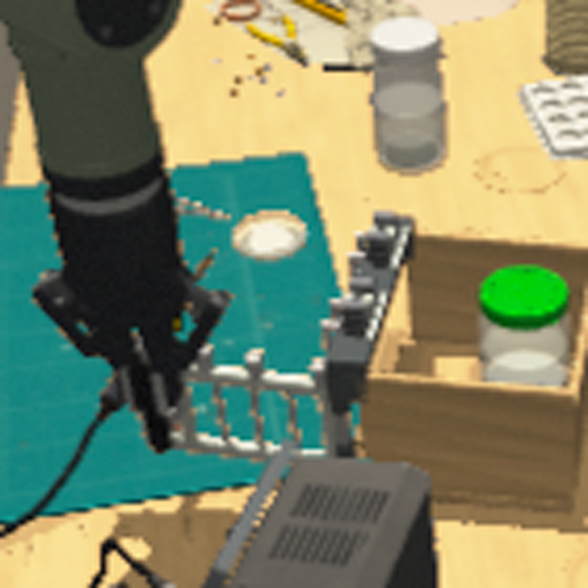

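View pics/t7.png

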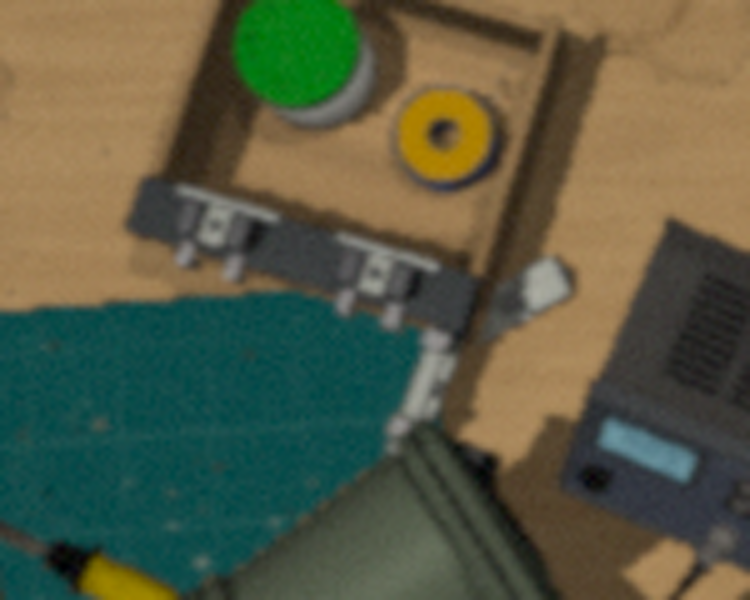

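```bash
python3 - <<'E'
from swing import *
swing([1.54]);r.pause(.5)
print(get_wrist_force().round(1),get_width(),get_position().round(1),get_joint_velocities().round(4),get_t())
ref={'top':(np.load('avg_top.npz')['image'])}
x=get_position();hh=W(p,h)[0];d=x-hh;print('gate est',(np.arctan2(d[1],d[0])-p[2]-np.arctan2(118,-45))%(2*np.pi), np.hypot(*d[:2]))
ct=viewer.grab_frame('top');cs=viewer.grab_frame('side')
for n in('green_jar_mid','solder_reel_mid','orange_mug_mid','screwdriver_mid','pliers_mid'):
    for cam in('top','side'): 
        print(n,cam,[(np.round(q['xy'],1).tolist(),round(q['conf'],2)) for q in viewer.landmark_of(cam,n)[:2]])
ticket.finish_job()
E
```

```text
1.54 False Frad 4.8 Ftan -4.8 Fz 6.6 M [0.7 0.6 0.1] err [-0.9  0.2  0.6] w 14.0 t 23.44
[-4.7  5.   6.9] 14.923949983400284 [371.7 288.9  92.6] [-0.0004  0.001   0.0006 -0.      0.      0.001 ] 23.9417
gate est 1.5368166532470813 127.37437037432014
green_jar_mid top [([200.3, 200.3], 0.57), ([307.3, 165.4], 0.4)]
green_jar_mid side [([276.1, 170.6], 0.61)]
solder_reel_mid top [([231.2, 211.7], 0.92), ([212.6, 216.6], 0.15)]
solder_reel_mid side [([329.9, 235.4], 0.34)]
orange_mug_mid top [([306.8, 167.7], 0.59)]
orange_mug_mid side [([328.1, 237.2], 0.57)]
screwdriver_mid top [([370.2, 258.0], 0.6)]
screwdriver_mid side [([238.3, 312.0], 0.81)]
pliers_mid top [([374.0, 154.0], 0.56)]
pliers_mid side [([331.0, 239.0], 0.58), ([365.0, 300.4], 0.54)]
the job is handed in; nothing more can be done
```

I squeezed the handle-end catch and then the hinge-end catch. The gripper width stopped at 34.6 mm and 34.8 mm, against 36 mm for a full squeeze. I then swung the gate out past its detent by the handle and handed the job in at about 24 s, still holding it. The hand-in gave no verdict.

**Last checks before hand-in**
- **Gate:** it stands at about 1.54 rad, worked out from the gripper's position. The overhead picture, taken at about 1.50 rad, showed it roughly square to the tote front, within about 4 degrees.
- **Grip:** the handle is held at 14.9 mm finger width with 60 N of grip set. The arm was still, with about 5 N along each horizontal axis and 7 N vertical on the tool.
- **Reel and mug (and jar in the side view):** detections match the first pictures to within about 2.5 pixels. The overhead view had no starting position for the jar to compare with.
- **Pliers:** the overhead view agrees within about 3 pixels. In the side view the best match was wrong (it fell on the mug), but the second was within about 4 pixels.
- **Screwdriver:** the side-view position differed from the first picture by about 7 pixels. The arm never went near it, so I take this as detector scatter, but I did not confirm it.
- **Other mismatch:** the side view also reported the reel at the mug's position, with low confidence, as it did at the start.

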